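# Release the lid of the bench centrifuge

## Robot

A 6-joint arm with a two-finger parallel gripper is mounted at the origin on a cart in front of the work surface, level with it; the furniture and walls round the work are solid. World frame = base frame: x ahead of the robot, y to its left, z up, the work surface at z = 0. Lengths are in m, angles in rad, forces in N, time in s.
With the tool pointing down it reaches from about 0.35 to 0.925 m from the base axis. Payload 6.4 kg.
Tool frame: the origin (TCP) lies at the very end of the fingers, on their centre line; the grasp point (between the pads) lies 19 mm behind it (r.grip_depth is the distance from the TCP to the grasp point, in m); z points along the fingers, y is the line along which they close (so a half turn about z gives the same grasp; the last joint's range is limited). The gripper opens to 85 mm and grips with 20 to 120 N. Pads are 22 mm wide; open, the fingers measure 114 mm over their backs; the gripper's body (76 mm by 85 mm) begins 54 mm behind the grasp point. The pads swing forward as they close: fully open they stand 13 mm farther back than shut.
Start: joints at [-1.501, 0.245, 1.558, -0, 1.339, -0.174], TCP at [0.157, -0.631, 0.231] pointing down, gripper open.
Joint ranges: [-3.13, 3.13], [-1.02, 2.26], [0.13, 2.54], [-0.95, 4.09], [0.21, 2.88], [-2.74, 2.74]. Speed limits (rad/s): [2.57, 2.57, 3.14, 3.14, 3.14, 3.14].

## Interface

Orientations are given as a rotation vector (axis times angle).
In Python, from station import r, vision gives the robot as it stands.
- The arm moves only by the tool move_arm, never from a script. Its argument "plan" is text: rows parted by semicolons, each of 4 numbers parted by spaces: the shift along the tool's x, y, z in m, then the turn about the tool's z in degrees. In form: x y z turn; .... A call has 1 to 10 rows; each row is the pose to reach, as a shift and turn from the pose commanded when the call began, along the tool's axes at that moment; what a row does not reach only later rows make up. A row lasts 1/8 s, in which the tool goes at most 62.5 mm and 10.7 degrees, less where a joint would pass 70% of its speed; a pose out of reach is approached as far as the arm can. A call with a gripper value outside its range is refused whole. "jaw" is the closure, from 0 (fully open) to 1 (shut), set as the call begins (left out, the last holds). The fingers move at their own pace and stop on an object; the grip force is fixed at half the most. Time passes only in rows, so rows that repeat a pose let the fingers close. It gives the time, the measured TCP pose, the force, the opening and the grip force at its end, in the units of the state.
- r.observe(): the state, without advancing time (a new reading comes with each control period).
- vision.get_image(name): name is "scene" or "top" or "wrist"; returns a dict with "frame" (400x640x3 uint8, blue, green, red), "mtx" (3x3 intrinsics, pixels), "pose" (4x4, takes a point from camera to world coordinates); the wrist camera has in their place "mount" (4x4, takes a point from camera to tool coordinates, whose origin is the TCP and whose axes are the flange's). Camera axes: x right, y down, z forward; pixel columns grow to the right and rows downward; lengths in m; the calibration is good to about 2 mm. The wrist camera is an equidistant fisheye: a pixel r from the principal point sees the ray r / f radians off the axis. A picture is of the moment at which its call begins: read the wrist's pose just before it. There is no depth.
- r.job_done(): hands the job in; it is judged then, once.
The state is a dict: "clock": time; "qpos": joint angles; "qd": joint speeds; "joint_efforts": joint torques, N m; "position": TCP position; "tool_rot": TCP orientation; "force": force on the tool from outside, world axes, zero at the start; "torque": the same for the moment, N m; "finger_gap": opening from 0.0 (shut) to 1.0 (fully open); "gripper_force": force on a finger pad.
Only numpy, scipy, OpenCV 4.12 (cv2) and the standard library are available. Lean on these libraries where they do the work, as an engineer would, in place of code of your own. Each camera call takes 0.05 s, during which the arm holds its last target. There are 200 camera calls.

## Task

Open the lid lock of the small bench centrifuge: slide the steel safety shutter on its front panel fully to the left to uncover the round release button, then press that button all the way down so that it stays down and the lid pops up a little. Leave the shutter fully open and do not press the square key on the same panel.

Things in the scene. Friction and masses are not known exactly. Their poses are not given: they have to be found in the camera images.
- centrifuge: white box fixed to the worktop, 220 mm deep (x), 180 mm wide (y), 75 mm high; a grey lid with a dark round window covers the rear of its top; the strip along the front of its top (z = 0.075) is the control panel. Origin: on the worktop, 120 mm behind its front face, midway across. x to its back, y to its left, z up. Shutter and button lie 85 mm in front of the origin
- shutter_tab (a point): top centre of the upright steel tab on the safety shutter: 26 mm (x) by 10 mm (y), 20 mm high, top at z = 0.111, to be pinched or pushed. It stands mid-plate on the shutter, a flat steel plate 49 mm (x) by 44 mm (y), top at z = 0.091, between two aluminium guide rails along y, tops level with it. Axes as the centrifuge's: +y (left) is the way it opens
- shutter (a joint): travel of the safety shutter in m: 0 shut (over the round button), 0.055 fully open, growing along the +y axis of shutter_tab; starts between 0 and 0.006, moves with 1.5 N of friction plus a little damping and stays where it is left
- release_top (a point): centre of the top of the round release button, 28 mm in diameter, hidden under the shut shutter, 11 mm above the panel (z = 0.086) when up, 5 mm when down; same axes as shutter_tab. With the shutter fully open the plate's edge is 33 mm from the button's centre and the guide rails 25 mm in front and behind
- release (a joint): travel of the release button in m, 0 up, 0.006 fully down; needs about 4 N at a slow speed, does not spring back; it raises the lid as it goes down
- lid (a joint): angle of the centrifuge's lid in rad, hinged at its rear edge: 0 shut, 0.2 popped up when the release button is fully down (its front edge, 35 mm behind the button's centre, then stands 27 mm higher); it is moved by the button only
- spin_key (a joint): travel of the small square key (18 mm) at the left end of the same panel, 108 mm to the left (+y) of the round button, its top 6 mm above the panel; 0 up, 0.004 down, springs back; it starts a spin and is not to be pressed

How it is judged:
On the way, in this order (a step that is already met when the one before it is completed fails the run):
1. the safety shutter is slid fully open (value of joint shutter above 0.045 m), for 0.2 s.
2. the uncovered release button is pressed down (value of joint release above 0.0045 m and value of joint shutter above 0.045 m), for 0.2 s.
At the end, for the whole second after the job is handed in: the shutter stands open (at least 45 of its 55 mm), the round release button is down (at least 4.5 of its 6 mm) and the lid has popped up (at least 0.13 rad) (all of step 2 and value of joint lid above 0.13 rad); the robot touches nothing.
It fails at once if the square key is pressed (value of joint spin_key above 0.002 m).
It also fails if it takes over 40 s, if anything falls off the work surface, if the arm or the gripper's body presses on something with over 40 N, if the wrist force passes 120 N, or if a joint passes its speed limit or range.

## Working session

There is one attempt and no reset: what is moved stays moved. The work goes in short steps, Python scripts to look and compute and a tool call to move; the robot and the scene stay as the last step left them, time stands still between calls to the robot, and variables do not carry over. Pictures are saved under pics/ and viewed, at most 10 in all, crops included, and the job is handed in when it is done.

Besides the shell and the picture viewer there is one more tool, called after "Call:" as name(argument=value, ...) on one line, values as JSON. move_arm: Moves the arm, as the interface text tells. Its arguments: {"type":"object","properties":{"plan":{"type":"string"},"jaw":{"type":"number"}},"required":["plan"]}

```bash
mkdir -p pics
python3 - <<'E'
from station import r, vision
import cv2,numpy as np
np.set_printoptions(precision=4,suppress=True)
o=r.observe();print(o['position'],o['tool_rot'],o['clock'])
for n in ('top','scene'):
    d=vision.get_image(n);cv2.imwrite(f'pics/{n}0.png',d['frame']);print(n,d['mtx'],d['pose'])
E
```

```text
[ 0.1569 -0.6302  0.2302] [-3.1163 -0.3818 -0.0002] 0.0
top [[462.69     0.     323.8198]
 [  0.     462.69   203.3801]
 [  0.       0.       1.    ]] [[ 0.0118 -0.9939  0.1095  0.5216]
 [-0.9999 -0.0116  0.0019  0.0328]
 [-0.0006 -0.1095 -0.994   0.9323]
 [ 0.      0.      0.      1.    ]]
scene [[365.2514   0.     324.4813]
 [  0.     365.2514 203.7733]
 [  0.       0.       1.    ]] [[-0.8666 -0.2969  0.401   0.267 ]
 [-0.4987  0.5391 -0.6787  0.6412]
 [-0.0146 -0.7882 -0.6153  0.6169]
 [ 0.      0.      0.      1.    ]]
```

View pics/top0.png

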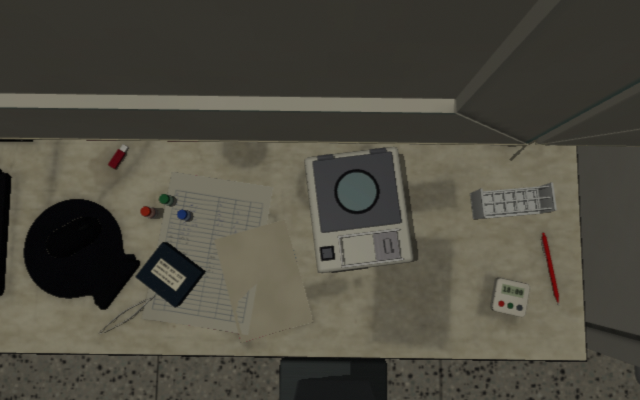

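View pics/scene0.png

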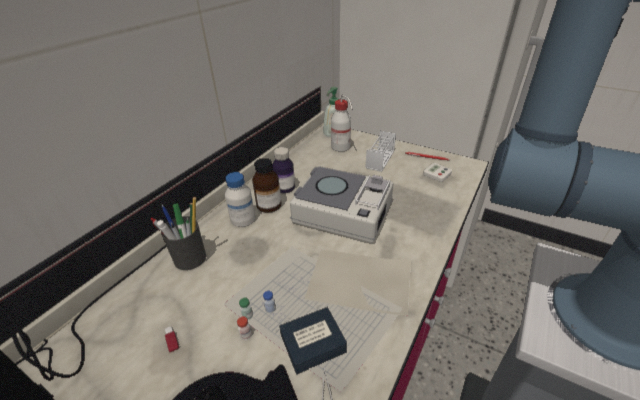

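The top view shows the centrifuge at about (358,210), the square key at (327,253) and the shutter with its tab at (388,246). The scene view shows nothing standing in front of it. I'll zoom in on the panel.

```bash
cat > h.py <<'E'
import numpy as np,cv2
from station import r,vision
np.set_printoptions(precision=4,suppress=True)
def ray(d,u,v,z):
    k=np.linalg.inv(d['mtx'])@[u,v,1];R=d['pose'][:3,:3];t=d['pose'][:3,3];w=R@k
    return t+w*(z-t[2])/w[2]
E
python3 - <<'E'
from h import *
d=vision.get_image('top');f=d['frame']
c=f[140:280,295:425]
cv2.imwrite('pics/c1.png',cv2.resize(np.clip(c*1.3,0,255).astype(np.uint8),None,fx=4.2,fy=4.2,interpolation=cv2.INTER_CUBIC))
hsv=cv2.cvtColor(f,cv2.COLOR_BGR2GRAY)
# dark key
m=np.zeros_like(hsv);m[242:265,315:340]=(hsv[242:265,315:340]<70)*255
n,l,s,ce=cv2.connectedComponentsWithStats(m);print('key',s[1:],ce[1:],[ray(d,*x,0.081) for x in ce[1:]])
print(ray(d,388,246,.111),ray(d,357,191,.08))
E
```

```text
key [[320 246  15  15 196]] [[327.0153 252.8622]] [array([0.5243, 0.0276, 0.081 ])]
[ 0.5376 -0.0799  0.111 ] [ 0.6393 -0.0269  0.08  ]
```

View pics/c1.png

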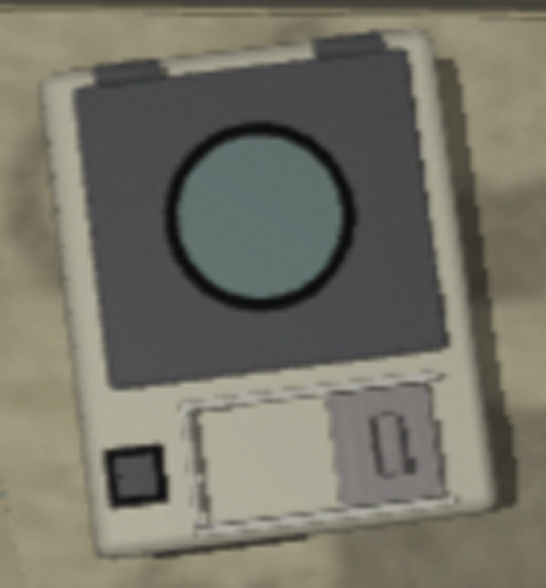

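The crop shows the tab at about (387.4,245.5) in full-image pixels and the key at (327,253). From these the yaw is about 7°, and the key-to-button spacing of 108 mm checks out. Next I move to a hover to the right of the tab with the jaw shut.

Call:
move_arm(plan="0.04 -0.033 0 1; 0.08 -0.066 0 2; 0.125 -0.103 0 3; 0.17 -0.14 0 4; 0.215 -0.177 0 5; 0.26 -0.214 0 6; 0.305 -0.251 0 6.8; 0.35 -0.288 0 6.8; 0.395 -0.325 0 6.8; 0.44 -0.362 0 6.8", jaw=1)

```text
clock: 1.4
position: [0.4973, -0.1715, 0.2312]
tool_rot: [3.135, 0.196, 0.0]
force: [0.3, 0.3, -0.4]
finger_gap: 0.0
gripper_force: 0.0
```

Run:
```python
from h import *
import pickle
o=r.observe();d=vision.get_image('wrist')
pickle.dump((o,d),open('w1.pkl','wb'))
print(o['position'],o['tool_rot'],d['mtx'],d['mount'])
cv2.imwrite('pics/w1.png',d['frame'])
```

```text
[ 0.4973 -0.1715  0.2312] [3.1353 0.1964 0.0002] [[309.7069   0.     316.644 ]
 [  0.     309.7069 196.5745]
 [  0.       0.       1.    ]] [[-0.0002 -0.9448 -0.3277  0.0864]
 [ 1.     -0.001   0.0021 -0.0004]
 [-0.0023 -0.3277  0.9448 -0.1422]
 [ 0.      0.      0.      1.    ]]
```

View pics/w1.png

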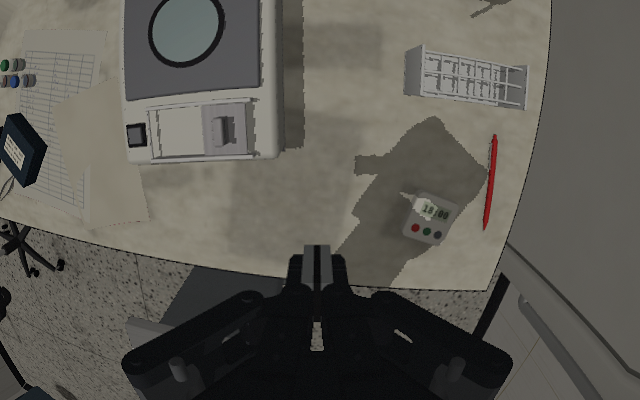

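The wrist view shows the key at (137,135), the plate spanning about (203–253, 103–156), the tab at (220,127), and the closed fingers at (317,255). I'll cast these points and compare with the top view.

```bash
cat >> h.py <<'E'
from scipy.spatial.transform import Rotation as Ro
def wray(o,d,u,v,z):
    K=d['mtx'];a=np.array([u-K[0,2],v-K[1,2]]);q=np.hypot(*a);th=q/K[0,0]
    c=np.r_[a/q*np.sin(th),np.cos(th)]
    R=Ro.from_rotvec(o['tool_rot']).as_matrix();M=d['mount']
    p=R@M[:3,3]+o['position'];w=R@M[:3,:3]@c
    return p+w*(z-p[2])/w[2]
E
python3 - <<'E'
from h import *
import pickle
o,d=pickle.load(open('w1.pkl','rb'))
f=d['frame'];g=cv2.cvtColor(f,cv2.COLOR_BGR2GRAY)
m=np.zeros_like(g);m[118:152,122:150]=(g[118:152,122:150]<70)*255
n,l,s,ce=cv2.connectedComponentsWithStats(m);i=1+s[1:,4].argmax();print('key',s[i],ce[i],wray(o,d,*ce[i],.081))
for u,v in [(203,104),(252,102),(206,156),(249,155)]:print('plate',wray(o,d,u,v,.091))
x0,y0=195,95
cv2.imwrite('pics/w1c.png',cv2.resize(f[95:165,115:265],None,fx=5,fy=5,interpolation=cv2.INTER_CUBIC))
E
```

```text
key [126 123  21  25 263] [137.9582 134.5399] [0.5281 0.0229 0.081 ]
plate [ 0.5639 -0.0559  0.091 ]
plate [ 0.569  -0.1034  0.091 ]
plate [ 0.5139 -0.0618  0.091 ]
plate [ 0.5191 -0.1048  0.091 ]
```

View pics/w1c.png

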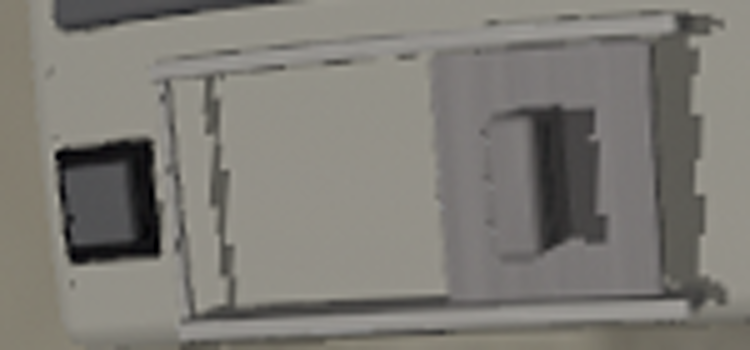

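The crop puts the tab top at (514,183), which is full-image (217.8,131.6). The plate corners are at (202,106), (245,103.4), (205,154.6) and (247,153).

Run:
```python
from h import *
import pickle
o,d=pickle.load(open('w1.pkl','rb'))
P=[wray(o,d,u,v,.091) for u,v in [(202,106),(245,103.4),(205,154.6),(247,153)]]
print(np.array(P),'plate c',np.mean(P,0)); print('tab',wray(o,d,217.8,131.6,.111),'key',wray(o,d,115+97/5,95+203/5,.081))
t=vision.get_image('top')
print('top tab',ray(t,387.4,245.5,.111))
Q=[ray(t,295+u/4.2,140+v/4.2,.091) for u,v in [(328,392),(433,384),(342,508),(445,500)]]
print('top plate',np.array(Q),np.mean(Q,0))
A=ray(t,313.1,161.4,.09)-ray(t,321.7,232.4,.09);print('yaw',np.degrees(np.arctan2(A[1],A[0])))
```

```text
[[ 0.562  -0.055   0.091 ]
 [ 0.5672 -0.097   0.091 ]
 [ 0.5152 -0.0607  0.091 ]
 [ 0.5208 -0.1027  0.091 ]] plate c [ 0.5413 -0.0789  0.091 ]
tab [ 0.5418 -0.0789  0.111 ] key [0.5267 0.0276 0.081 ]
top tab [ 0.5384 -0.0789  0.111 ]
top plate [[ 0.5605 -0.0557  0.091 ]
 [ 0.5645 -0.1011  0.091 ]
 [ 0.5108 -0.0617  0.091 ]
 [ 0.5148 -0.106   0.091 ]] [ 0.5377 -0.0811  0.091 ]
yaw 7.614705573130756
```

Call:
move_arm(plan="0.03 -0.03 0 0; 0.054 -0.054 0 0; 0.054 -0.054 0.03 0; 0.054 -0.054 0.06 0; 0.054 -0.054 0.085 0; 0.054 -0.054 0.105 0; 0.054 -0.054 0.12 0; 0.054 -0.054 0.13 0; 0.054 -0.054 0.134 0; 0.054 -0.054 0.134 0")

```text
clock: 2.75
position: [0.5435, -0.1131, 0.0975]
tool_rot: [3.135, 0.196, 0.0]
force: [-0.1, 0.2, 0.5]
finger_gap: 0.001
gripper_force: 0.0
```

Call:
move_arm(plan="0 -0.005 0 0; 0 -0.01 0 0; 0 -0.015 0 0; 0 -0.02 0 0; 0 -0.025 0 0; 0 -0.03 0 0; 0 -0.035 0 0; 0 -0.04 0 0; 0 -0.045 0 0; 0 -0.045 0 0")

```text
clock: 4.0
position: [0.5376, -0.0677, 0.0972]
tool_rot: [-3.135, -0.197, 0.0]
force: [0.4, 0.4, 0.3]
finger_gap: -0.002
gripper_force: 0.0
```

Run:
```python
from h import *
import pickle
o=r.observe();d=vision.get_image('wrist')
pickle.dump((o,d),open('w2.pkl','wb'))
cv2.imwrite('pics/w2.png',d['frame'])
print(o['position'],o['force'])
```

```text
[ 0.5376 -0.0677  0.0972] [0.4122 0.3985 0.303 ]
```

View pics/w2.png

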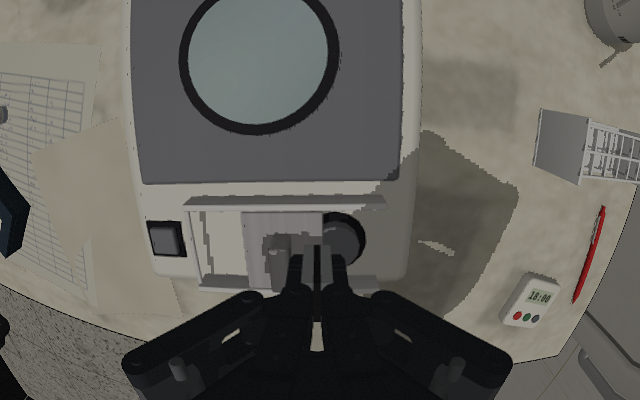

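The wrist view shows the tab at (280,245) being pushed, the plate's right edge at about x=323, and the round button at about (345,238), partly hidden by the fingers. Now I estimate the travel so far.

Run:
```python
from h import *
import pickle
o,d=pickle.load(open('w2.pkl','rb'))
b=np.array([.540,-.0797]);L=np.array([-.127,.992])
for n,u,v,z in [('left',243,212,.091),('right',323,212,.091),('left low',245,285,.091),('btn right edge',366,240,.086),('btn top',345,212,.086)]:
    p=wray(o,d,u,v,z);print(n,p,'along left of button',(p[:2]-b)@L)
print((o['position'][:2]-b)@L)
```

```text
left [ 0.559  -0.0258  0.091 ] along left of button 0.05105667984760135
right [ 0.5644 -0.0675  0.091 ] along left of button 0.009011535491351275
left low [ 0.512 -0.028  0.091] along left of button 0.05483710964732385
btn right edge [ 0.5485 -0.094   0.086 ] along left of button -0.01531197281636322
btn top [ 0.5638 -0.0796  0.086 ] along left of button -0.0028918857120567415
0.012253543965487905
```

Call:
move_arm(plan="0 -0.005 0 0; 0 -0.01 0 0; 0 -0.014 0 0; 0 -0.017 0 0; 0 -0.02 0 0; 0 -0.022 0 0; 0 -0.022 0 0")

```text
clock: 4.92
position: [0.5351, -0.0462, 0.0973]
tool_rot: [-3.135, -0.196, -0.0]
force: [-0.3, 0.1, -0.0]
finger_gap: -0.002
gripper_force: 0.0
```

Call:
move_arm(plan="0 -0.001 0 0; 0 -0.002 0 0; 0 -0.002 0 0")

```text
clock: 5.3
position: [0.5349, -0.0445, 0.0974]
tool_rot: [-3.135, -0.196, -0.0]
force: [-0.1, -1.6, -0.1]
finger_gap: 0.0
gripper_force: 0.6
```

Call:
move_arm(plan="0 -0.001 0 0; 0 -0.001 0 0")

```text
clock: 5.55
position: [0.5348, -0.0435, 0.0974]
tool_rot: [3.135, 0.196, 0.001]
force: [0.1, -1.9, -0.5]
finger_gap: -0.002
gripper_force: 0.6
```

Call:
move_arm(plan="0 -0.001 0 0; 0 -0.001 0 0")

```text
clock: 5.8
position: [0.5346, -0.0424, 0.0974]
tool_rot: [-3.135, -0.196, -0.0]
force: [-0.2, -0.4, 0.2]
finger_gap: 0.0
gripper_force: 0.6
```

Call:
move_arm(plan="0 -0.001 0 0; 0 -0.002 0 0; 0 -0.002 0 0")

```text
clock: 6.18
position: [0.5345, -0.0415, 0.0974]
tool_rot: [3.133, 0.197, 0.001]
force: [0.2, -5.5, -0.1]
finger_gap: -0.0
gripper_force: 3.0
```

Call:
move_arm(plan="0 -0.001 0 0; 0 -0.002 0 0; 0 -0.002 0 0")

```text
clock: 6.55
position: [0.5345, -0.0413, 0.0975]
tool_rot: [3.13, 0.197, 0.001]
force: [0.9, -13.1, -2.3]
finger_gap: -0.0
gripper_force: 6.4
```

The end stop is reached at 13 N. I back off, lift and look at the button.

Call:
move_arm(plan="0 0.006 0 0; 0 0.012 0 0; 0 0.014 -0.02 0; -0.01 0.02 -0.05 0; -0.03 0.03 -0.07 0; -0.04 0.043 -0.08 0; -0.04 0.043 -0.08 0; -0.04 0.043 -0.08 0")

```text
clock: 7.55
position: [0.4994, -0.0859, 0.1763]
tool_rot: [-3.134, -0.196, 0.002]
force: [-0.0, 0.4, -0.9]
finger_gap: -0.003
gripper_force: 0.0
```

Run:
```python
from h import *
import pickle
o=r.observe();d=vision.get_image('wrist')
pickle.dump((o,d),open('w3.pkl','wb'))
cv2.imwrite('pics/w3.png',cv2.resize(d['frame'][120:270,180:380],None,fx=4,fy=4,interpolation=cv2.INTER_CUBIC))
print(o['position'],o['tool_rot'])
```

```text
[ 0.4994 -0.0859  0.1763] [-3.1344 -0.1959  0.002 ]
```

View pics/w3.png

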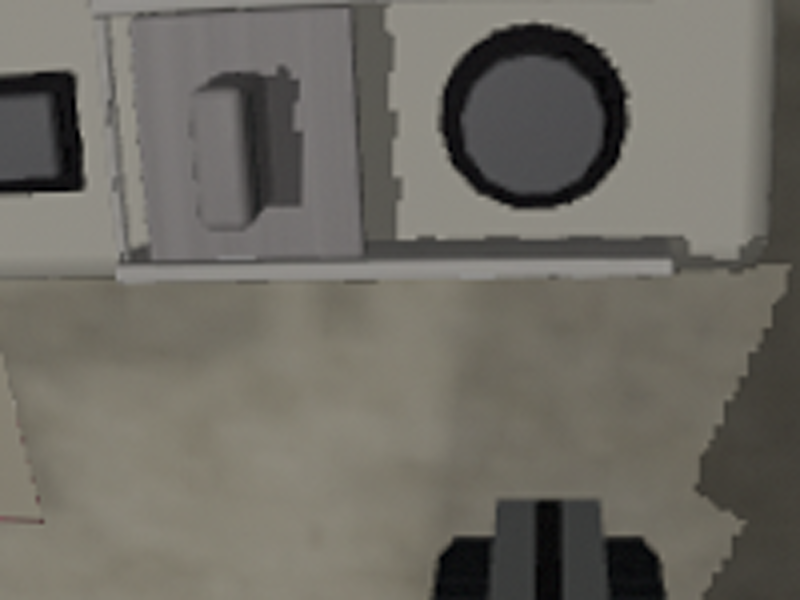

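The crop shows the shutter fully left and the button's grey top at (534,124), which is full-image (313.5,151).

Run:
```python
from h import *
import pickle
o,d=pickle.load(open('w3.pkl','rb'))
R=Ro.from_rotvec(o['tool_rot']).as_matrix()
for u,v,z in [(313.5,151,.086),(180+535/4,120+116/4,.076),(180+224/4,120+155/4,.111)]:
    p=wray(o,d,u,v,z);print(p,'tool shift',R.T@(p-o['position']))
```

```text
[ 0.5412 -0.0783  0.086 ] tool shift [ 0.0425 -0.0023  0.0903]
[ 0.541  -0.0784  0.076 ] tool shift [ 0.0422 -0.0022  0.1003]
[ 0.5345 -0.0247  0.111 ] tool shift [ 0.0425 -0.0563  0.0653]
```

Call:
move_arm(plan="0.02 -0.001 0 0; 0.042 -0.0015 0 0; 0.042 -0.0015 0.03 0; 0.042 -0.0015 0.055 0; 0.042 -0.0015 0.07 0; 0.042 -0.0015 0.08 0; 0.042 -0.0015 0.085 0; 0.042 -0.0015 0.085 0")

```text
clock: 8.6
position: [0.5414, -0.0795, 0.0925]
tool_rot: [3.135, 0.196, 0.001]
force: [0.1, 0.9, -0.2]
finger_gap: 0.004
gripper_force: 0.0
```

Call:
move_arm(plan="0 0 0.001 0; 0 0 0.002 0; 0 0 0.003 0; 0 0 0.004 0; 0 0 0.005 0; 0 0 0.006 0; 0 0 0.007 0; 0 0 0.007 0")

```text
clock: 9.6
position: [0.5412, -0.0795, 0.0855]
tool_rot: [-3.135, -0.196, 0.0]
force: [-1.4, 0.1, 2.3]
finger_gap: -0.001
gripper_force: 1.2
```

Call:
move_arm(plan="0 0 0.0005 0; 0 0 0.001 0; 0 0 0.0015 0; 0 0 0.002 0; 0 0 0.0025 0; 0 0 0.003 0; 0 0 0.0035 0; 0 0 0.004 0; 0 0 0.0045 0; 0 0 0.0045 0")

```text
clock: 10.85
position: [0.5412, -0.0795, 0.0807]
tool_rot: [-3.135, -0.196, -0.0]
force: [-0.7, 0.6, 3.0]
finger_gap: 0.001
gripper_force: 1.2
```

Call:
move_arm(plan="0 0 0.0005 0; 0 0 0.001 0; 0 0 0.0015 0; 0 0 0.0015 0")

```text
clock: 11.35
position: [0.5412, -0.0795, 0.08]
tool_rot: [-3.135, -0.197, 0.001]
force: [-3.8, 1.6, 7.6]
finger_gap: -0.001
gripper_force: 4.1
```

Call:
move_arm(plan="0 0 0.0005 0; 0 0 0.001 0; 0 0 0.001 0; 0 0 0.001 0")

```text
clock: 11.85
position: [0.5413, -0.0795, 0.0799]
tool_rot: [-3.135, -0.197, 0.001]
force: [-7.3, 2.0, 13.6]
finger_gap: 0.0
gripper_force: 7.3
```

Call:
move_arm(plan="0 0 -0.01 0; 0 0 -0.03 0; 0 0 -0.06 0; -0.03 0 -0.09 0; -0.06 0 -0.12 0; -0.1 0.02 -0.14 0; -0.12 0.06 -0.14 0; -0.12 0.1 -0.14 0; -0.12 0.1 -0.14 0; -0.12 0.1 -0.14 0")

```text
clock: 13.1
position: [0.4345, -0.1932, 0.2179]
tool_rot: [-3.135, -0.196, 0.0]
force: [0.4, -0.6, -0.3]
finger_gap: -0.002
gripper_force: 0.0
```

Run:
```python
from h import *
d=vision.get_image('wrist');s=vision.get_image('scene')['frame']
a=cv2.resize(d['frame'],(640,400))[0:300,60:460];b=cv2.resize(s[150:250,280:413],(400,300),interpolation=cv2.INTER_CUBIC)
cv2.imwrite('pics/e.png',np.hstack([a,b]));o=r.observe();print(o['position'],o['force'])
```

```text
[ 0.4346 -0.1927  0.218 ] [-0.365  -0.0856  0.502 ]
```

View pics/e.png

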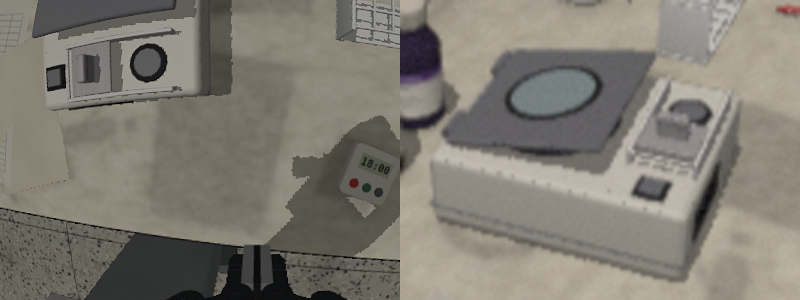

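In this picture the lid is popped up (right half), the shutter is fully left at (88,68), the button is down at (149,63), and the gripper is clear of everything.

```bash
python3 -c "
from station import r
print(r.job_done())"
```

```text
the job is handed in; nothing more can be done
None
```

The job is handed in: the shutter was pushed to its end stop, the release button pressed to the bottom with the lid popped up, and the square key never touched; the hand-in call returned no verdict.

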